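Lock a mosaic coaster in its jig and press its last tile flush

TASK

Take the T-shaped steel fence out of its stand, slide it fully down into the steel-lipped slot along the near side (the robot's side) of the mosaic jig and let go of it. Then take the thick setting stick from the tool block, stand its foot on the middle of the round tile and, keeping the stick upright, press gently until the tile is about flush with its square neighbours, never hard down onto its stop. The program finishes while still holding the stick there and pressing; leave everything else on the bench where it is.

Things in the scene. Friction and masses are not known exactly. Their poses are not given: they have to be found in the camera images.
- jig: Light wooden jig, fixed, 140 (x) x 120 (y) mm, origin on the table under its centre, z up. In it a coaster of 3 x 3 mosaic tiles: eight square ones (28 mm, tops 36 mm above the table) and a round one in the middle, 8 mm to +x of the origin. Rims 40 mm high on both y sides and the far (+x) side; along the near (-x) side, parallel to y, runs a narrow slot.
- slot (a point): Middle of the floor of the jig's slot, 8 mm above the table; axes as the jig's. The slot is 5 mm wide (x) and 66 mm long (y), open upward, with rounded steel lips (3 mm radius); its near wall is 40 mm high and its far wall 30 mm high above the table.
- tile_top (a point): Centre of the top face of the round tile in the middle of the coaster: 26 mm in diameter, sprung. At rest it stands 5 mm proud of the square tiles (41 mm above the table). Moves with the tile.
- press_tile (a joint): How far the round tile is pressed down, m: 0 free, 0.005 flush with the square tiles, 0.010 on its stop. Spring about 1 N per mm, no preload.
- fence: Loose T-shaped fence, 130 g: upright steel blade 3 (x) x 60 (y) x 50 (z) mm under a light wooden bar 16 (x) x 72 (y) x 22 (z) mm, 72 mm tall in all. Origin: middle of the blade's lower edge; z up to the bar, y along the bar. Starts standing loosely (up to 5 degrees of lean) in the slot of the stand. Either way round will do.
- fence_grip (a point): Centre of the fence's wooden bar, 61 mm above its lower edge; grip across the 16 mm thickness (fence x).
- stand: Wooden stand, fixed, 44 (x) x 100 (y) x 30 (z) mm, origin on the table under its centre; its slot along y, 5 mm wide, 22 mm deep (floor 8 mm above the table), holds the fence at the start.
- stick: Loose setting stick, 70 g, 130 mm long: thick straight flat-topped light wooden handle, 20 mm in diameter, 100 mm long, above a foot 14 mm in diameter, 30 mm long, with a flat rubber end. Origin: centre of the foot end; z along the stick to the handle end. Starts upright in any of the block's three holes, foot hidden; the brush and ball-topped scriber beside it are slender.
- stick_foot (a point): Centre of the stick's flat foot end (same as its origin).
- stick_grip (a point): Point on the stick's axis 105 mm above the foot end, 25 mm below the handle's top: a good place to grip.
- tool_block: Wooden block, fixed, 56 (x) x 200 (y) x 40 (z) mm, origin on the table under its centre; three holes 16 mm in diameter and 34 mm deep in a row along y, 65 mm apart, the middle one at the centre. Tools in it stand with 30 mm in the hole, held by a shoulder.
- tin: Low aluminium tin, 52 mm in diameter, 42 mm high, origin under its centre; bystander.
- mug: White mug, 80 mm across, 90 mm high, origin under its centre; bystander.
- jar: Jar, 60 mm in diameter, 85 mm high, origin under its centre; bystander.
- screwdriver: Screwdriver lying on the table; bystander.
- hammer: Hammer lying on the table; bystander.
- brush: Slender brush standing in the tool block, 136 mm long, 106 mm of it above the block; bystander.
- scriber: Slender steel scriber with a 16 mm ball on top, in the tool block, 106 mm long, 76 mm of it above the block; bystander.
Not all that is in view belongs to the job. Leave any blue, green or purple look-alike of the stick alone.

How it is judged:
By the outcome, as a careful person would: the job done as asked, in the order asked, and still so for the second after the job is handed in, while the arm keeps its last pose, push and grip.
It also fails if it takes over 54 s, if anything falls off the work surface, if the arm or the gripper's body presses on something with over 40 N, if the wrist force passes 120 N, or if a joint passes its speed limit or range.

ROBOT

A 6-joint arm with a two-finger parallel gripper is mounted at the origin on the work surface. World frame = base frame: x ahead of the robot, y to its left, z up, the work surface at z = 0. Lengths are in m, angles in rad, forces in N, time in s.
With the tool pointing down it reaches from about 0.35 to 0.975 m from the base axis. Payload 7.1 kg.
Tool frame: the origin (TCP) lies midway between the tips of the shut fingers; the grasp point (between the pads) lies 19 mm behind it; z points along the fingers, y is the line along which they close (so a half turn about z gives the same grasp; the last joint's range is limited). The gripper opens to 88 mm and grips with 3 to 60 N. Pads are 20 mm wide; open, the fingers measure 115 mm over their backs; the gripper's body (75 mm by 178 mm) begins 61 mm behind the grasp point.
Start: joints at [-1.175, 0.423, 1.63, -0, 1.089, -0.019], TCP at [0.252, -0.572, 0.223] pointing down, gripper open.
Joint ranges: [-3, 3], [-0.9, 2.11], [0.09, 2.58], [-1.31, 4.45], [0.11, 2.69], [-2.54, 2.54]. Speed limits (rad/s): [2.39, 2.39, 3.01, 3.14, 3.14, 3.14].

INTERFACE

Orientations are given as a rotation vector (axis times angle).
In Python, from cell import ctrl gives the robot as it stands.
- The arm moves only by the tool step_arm, never from a script. Its argument "rows" is text: rows parted by semicolons, each of 7 numbers parted by spaces: the closure, from -1 (fully open) to 1 (shut), then the shift along the tool's x, y, z in units of 60 mm (1.0 is 60 mm), then the turn, a rotation vector about the tool's x, y, z in units of 8 degrees (1.0 is 8 degrees). In form: hand tx ty tz ax ay az; .... A call has 1 to 12 rows; each row shifts and turns the commanded pose from where the row before left it, along the tool's axes as they then stand; what a row does not reach is not made up. A row lasts 1/8 s, in which the tool goes at most 62.5 mm and 10.7 degrees, less where a joint would pass 70% of its speed; a pose out of reach is approached as far as the arm can. A call is refused whole if a number of a shift passes 1 or a number of a turn 1, either way. A call with a gripper value outside its range is refused whole. The fingers move at their own pace and stop on an object; "grip_force" is the grip in N (left out, the last holds). Time passes only in rows, so rows that do not move let the fingers close. It gives the time, the measured TCP pose, the force, the opening and the grip force at its end, in the units of the state.
- ctrl.observe(): the state, without advancing time (a new reading comes with each control period).
- ctrl.camera(name): name is "side" or "top"; returns a dict with "image" (384x512x3 uint8, red, green, blue), "fovy" (degrees; the focal length in pixels is half the picture's height over the tangent of half this angle, whatever the lens; pixels are square), "cx", "cy" (the principal point, pixels), "extrinsics" (4x4, takes a point from world to camera coordinates). Camera axes: x right, y down, z forward; pixel columns grow to the right and rows downward; lengths in m; the calibration is good to about 2 mm. A picture is of the moment at which its call begins. There is no depth.
- ctrl.sign_off(): hands the job in; it is judged then, once.
The state is a dict: "time_s": time; "q": joint angles; "joint_velocities": joint speeds; "joint_torque": joint torques, N m; "tcp_pos": TCP position; "ee_rot": TCP orientation; "force": force on the tool from outside, world axes, zero at the start; "torque": the same for the moment, N m; "grip_width": finger opening in m; "grasp_force": force on a finger pad.
Only numpy, scipy, OpenCV 4.12 (cv2) and the standard library are available. Lean on these libraries where they do the work, as an engineer would, in place of code of your own. Each camera call takes 0.05 s, during which the arm holds its last target. There are 200 camera calls.

## Working session

There is one attempt and no reset: what is moved stays moved. The work goes in short steps, Python scripts to look and compute and a tool call to move; the robot and the scene stay as the last step left them, time stands still between calls to the robot, and variables do not carry over. Pictures are saved under pics/ and viewed, at most 10 in all, crops included, and the job is handed in when it is done.

Besides the shell and the picture viewer there is one more tool, called by a JSON object that holds its "op" and its "data", one argument or row to a line. step_arm: Moves the arm, as the interface text tells. Its arguments: {"type":"object","properties":{"rows":{"type":"string"},"grip_force":{"type":"number"}},"required":["rows"]}

```bash
mkdir -p pics; ls
python3 - <<'E'
from cell import ctrl
import cv2,numpy as np
np.set_printoptions(precision=4,suppress=True)
s=ctrl.observe();print(s)
for n in("side","top"):
    c=ctrl.camera(n);cv2.imwrite(f"pics/{n}0.png",cv2.resize(c["image"][:,:,::-1],(800,600),interpolation=cv2.INTER_CUBIC));cv2.imwrite(f"{n}.raw.png",c["image"][:,:,::-1])
    np.savez(n+".npz",**{k:c[k] for k in("fovy","cx","cy","extrinsics")})
    print(n,c["fovy"],c["cx"],c["cy"],c["extrinsics"])
E
```

```text
pics
{'time_s': 0.0, 'q': array([-1.175 ,  0.4239,  1.6307, -0.    ,  1.0886, -0.019 ]), 'joint_velocities': array([-0.    , -0.0013, -0.0012, -0.0007,  0.0008,  0.0001]), 'joint_torque': array([  0.    , -54.4626, -27.3665,   0.0645,   0.0228,  -0.0001]), 'tcp_pos': array([ 0.2517, -0.5715,  0.2219]), 'ee_rot': array([-3.0728, -0.6466,  0.0005]), 'force': array([ 1.104 , -0.2123,  0.3628]), 'torque': array([ 0.0046, -0.0012, -0.0011]), 'grasp_force': 0.0, 'grip_width': 0.08759793463814557}
side 44.05775561519614 252.60843372516382 193.43533998627197 [[-0.8932 -0.4497 -0.0047  0.467 ]
 [-0.3111  0.6254 -0.7156  0.1935]
 [ 0.3248 -0.6377 -0.6985  1.3823]
 [ 0.      0.      0.      1.    ]]
top 54.76773794974926 256.39524903582804 200.1055400369991 [[-0.0238 -0.9996 -0.0124  0.0712]
 [-0.997   0.0247 -0.0738  0.4941]
 [ 0.0741  0.0106 -0.9972  1.2111]
 [ 0.      0.      0.      1.    ]]
```

View pics/side0.png

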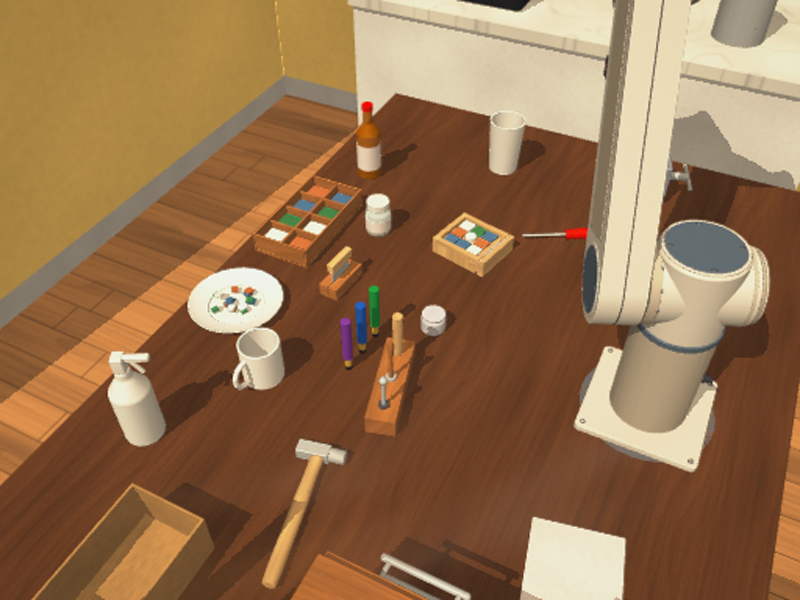

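View pics/top0.png

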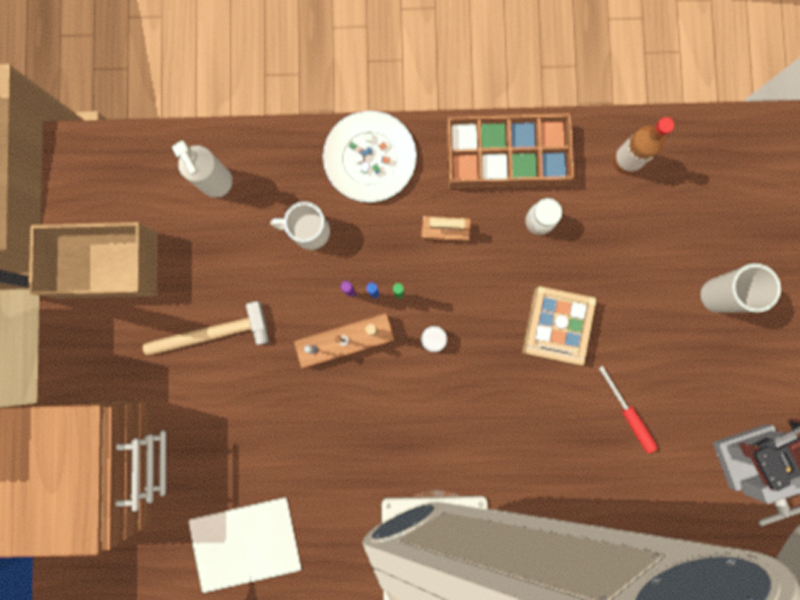

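The side view shows the tool block at (390,385). A thick light handle stands in it at (398,335), with the slender brush and the ball scriber at (385,380). The fence and stand are at (341,272) and the jig is at (473,243). In the top view the block is at (345,340), the stick top at (371,328), the fence at (447,226) and the jig at (560,325).

Candidates for the stick are purple (347,343), blue (361,327), green (375,310) and light wood (398,335), all in side pixels. Only the wooden one stands in the block and is thick, so I'll confirm it in a crop.

Run:
```python
import cv2,numpy as np
t=cv2.imread("top.raw.png");s=cv2.imread("side.raw.png")
def cr(im,x,y,w=66,h=50): return cv2.resize(im[y:y+h,x:x+w],(400,300),interpolation=cv2.INTER_CUBIC)
# top-stand(x255..), top-jig, top-block, side-block
A=np.vstack([np.hstack([cr(t,253,122),cr(t,326,180)]),np.hstack([cr(t,186,192),cr(s,212,195,106,80)])])
cv2.imwrite("pics/crop1.png",A)
B=np.vstack([np.hstack([cr(s,190,150),cr(s,270,131)]),np.hstack([cr(s,222,196,53,40),cr(s,222,236,53,40)])])
cv2.imwrite("pics/crop2.png",B)
```

```text
(no output)
```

View pics/crop1.png

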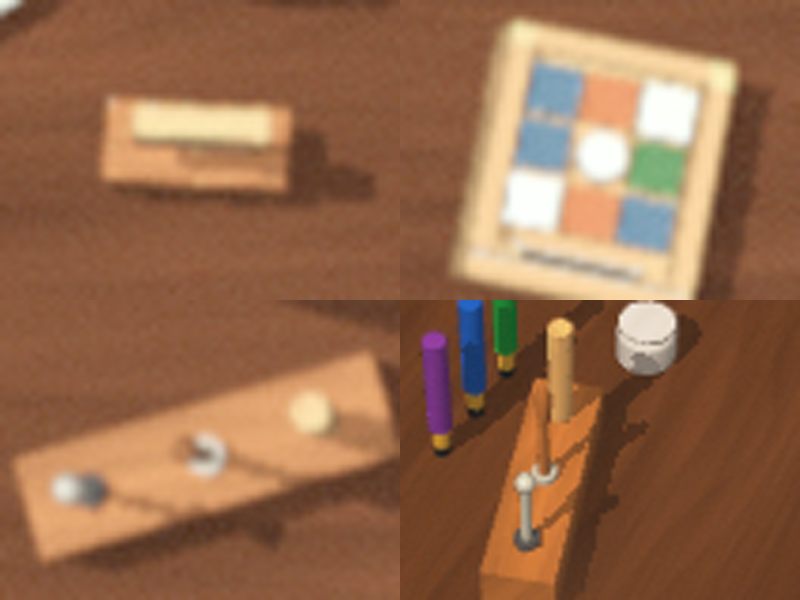

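View pics/crop2.png

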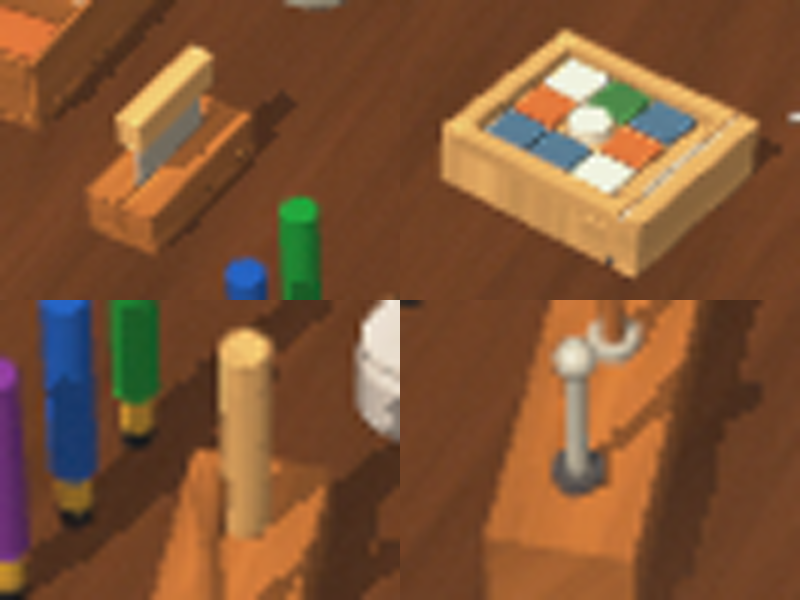

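The crops confirm the stick: light wood, thick and flat-topped, in the block's right-hand hole (crop1 top (313,413), side (560,370)). The jig's slot is the dark line along its robot-side edge (crop1 (520,252)–(645,275)). The fence's pale bar is at (200,125) in crop1. Next I'll measure all of these.

```bash
cat > h.py <<'E'
import cv2,numpy as np
np.set_printoptions(precision=4,suppress=True)
class Cam:
    def __init__(s,n):
        d=np.load(n+".npz");E=d["extrinsics"];s.R=E[:3,:3];s.t=E[:3,3];f=192/np.tan(np.radians(d["fovy"])/2)
        s.K=np.array([[f,0,d["cx"]],[0,f,d["cy"]],[0,0,1]]);s.C=-s.R.T@s.t
    def ray(s,p): return s.R.T@np.linalg.solve(s.K,[p[0],p[1],1.])
    def plane(s,p,z): d=s.ray(p);return s.C+d*(z-s.C[2])/d[2]
    def proj(s,X): q=s.K@(s.R@np.asarray(X)+s.t);return q[:2]/q[2]
top,side=Cam("top"),Cam("side")
def tri(pt,ps):
    A=np.stack([top.ray(pt),-side.ray(ps)],1);k=np.linalg.lstsq(A,side.C-top.C,rcond=None)[0]
    a=top.C+k[0]*top.ray(pt);b=side.C+k[1]*side.ray(ps);return (a+b)/2,np.linalg.norm(a-b)
def blobs(im,lo,hi,roi,amin=15):
    x,y,w,h=roi;m=cv2.inRange(cv2.cvtColor(im[y:y+h,x:x+w],cv2.COLOR_BGR2HSV),np.array(lo),np.array(hi))
    n,l,st,c=cv2.connectedComponentsWithStats(m,connectivity=4)
    return [(c[i]+[x,y],st[i,4],l==i) for i in range(1,n) if st[i,4]>=amin]
E
python3 - <<'E'
from h import *
t=cv2.imread("top.raw.png");s=cv2.imread("side.raw.png")
print("C",top.C,side.C)
roiT=(335,182,48,52);roiS=(275,133,58,48)
for nm,im,r in(("top",t,roiT),("side",s,roiS)):
    for col,lo,hi in(("blue",(95,70,60),(125,255,255)),("or",(3,110,120),(13,255,255)),("green",(45,90,50),(85,255,255)),("white",(0,0,175),(179,60,255))):
        print(nm,col,[(b[0].round(2).tolist(),int(b[1])) for b in blobs(im,lo,hi,r)])
hs=lambda im,x,y:cv2.cvtColor(im,cv2.COLOR_BGR2HSV)[y,x]
print("bar top",hs(t,286,142),"stand",hs(t,274,150),"sticktop",hs(t,238,211),"side sticktop",hs(s,254,203),"handle",hs(s,254,215), "sidebar top",hs(s,217,164),"front",hs(s,217,170),"block",hs(t,210,222))
print(t[216:234,350,:].tolist());print(t[217:236,360,:].tolist())
E
```

```text
C [0.4045 0.0461 1.245 ] [0.0283 0.9704 1.1062]
top blue [([350.82, 194.44], 34), ([348.97, 203.58], 33), ([365.89, 216.86], 37)]
top or [([354.42, 188.73], 324), ([360.1, 196.45], 60), ([356.77, 215.05], 65), ([381.38, 228.42], 24), ([346.08, 231.09], 125)]
top green []
top white [([352.24, 191.35], 17), ([369.65, 198.5], 101), ([357.43, 204.27], 92), ([347.41, 212.26], 110), ([368.0, 213.83], 24)]
side blue [([312.74, 150.97], 35), ([292.74, 153.85], 61)]
side or [([293.52, 148.33], 46), ([307.61, 155.28], 46)]
side green [([306.18, 147.54], 39)]
side white [([299.69, 147.35], 71), ([303.0, 159.36], 39)]
bar top [ 21  75 251] stand [ 14 128 224] sticktop [ 20  78 251] side sticktop [ 19 138 240] handle [ 16 145 193] sidebar top [ 21 132 241] front [ 16 141 148] block [ 14 126 233]
[[246, 255, 250], [231, 243, 243], [203, 228, 244], [169, 215, 246], [169, 214, 248], [183, 215, 240], [174, 194, 207], [143, 159, 171], [158, 190, 213], [174, 217, 245], [168, 217, 250], [158, 210, 245], [131, 182, 218], [92, 128, 166], [60, 85, 132], [62, 83, 130], [59, 84, 131], [56, 83, 130]]
[[119, 164, 236], [123, 167, 233], [128, 171, 229], [138, 186, 230], [158, 207, 244], [170, 215, 249], [182, 215, 240], [176, 195, 210], [141, 158, 171], [161, 190, 212], [176, 216, 244], [171, 217, 251], [162, 213, 248], [146, 193, 228], [100, 140, 176], [64, 93, 136], [58, 84, 132], [62, 89, 137], [60, 88, 137]]
```

```bash
cat >> h.py <<'E'
KU=6
def up(im,roi):
    x,y,w,h=roi;return cv2.resize(im[y:y+h,x:x+w],None,fx=KU,fy=KU,interpolation=cv2.INTER_CUBIC)
def unup(p,roi): return (np.asarray(p,float)+.5)/KU-.5+np.array(roi[:2])
def rects(im,lo,hi,roi,amin=15):
    m=cv2.inRange(cv2.cvtColor(up(im,roi),cv2.COLOR_BGR2HSV),np.array(lo),np.array(hi))
    cs=cv2.findContours(m,cv2.RETR_EXTERNAL,cv2.CHAIN_APPROX_NONE)[0];o=[]
    for c in cs:
        a=cv2.contourArea(c)
        if a<amin*KU*KU: continue
        M=cv2.moments(c);r=cv2.minAreaRect(c)
        o.append((unup((M["m10"]/M["m00"],M["m01"]/M["m00"]),roi),a/KU**2,unup(cv2.boxPoints(r),roi),np.array(r[1])/KU,unup(c[:,0],roi)))
    return o
E
python3 - <<'E'
from h import *
t=cv2.imread("top.raw.png");s=cv2.imread("side.raw.png")
def show(n,cam,rs,z):
    for r in rs:
        print(n,"px",r[0],"A",round(r[1],1),"wh",r[3],"XYZ",cam.plane(r[0],z)); 
        b=np.array([cam.plane(p,z) for p in r[2]]);e=[b[1]-b[0],b[2]-b[1]];print("   sides mm",[round(1e3*np.linalg.norm(v),1) for v in e],"ang",[round(np.degrees(np.arctan2(v[1],v[0])),1) for v in e])
rb=(264,130,48,30);bar=rects(t,(15,40,225),(30,105,255),rb);show("bar top",top,bar,.08)
show("bar side",side,rects(s,(17,60,205),(30,255,255),(200,150,50,35),8),.08)
show("stand",top,rects(t,(8,60,170),(30,200,255),rb),.03)
show("stick top",top,rects(t,(15,40,238),(30,105,255),(225,200,26,22)),.14)
show("stick side",side,rects(s,(17,60,215),(30,255,255),(245,195,20,16),4),.14)
show("block",top,rects(t,(8,60,150),(30,200,255),(184,195,74,45)),.04)
rj=(330,178,58,60);show("jig",top,rects(t,(0,0,190),(179,200,255),rj,300),.04)
show("round+white",top,rects(t,(0,0,225),(179,25,255),rj,15),.041)
show("round side",side,rects(s,(0,0,190),(40,60,255),(270,128,66,50),8),.041)
show("tiles blue",top,rects(t,(95,60,60),(125,255,255),rj),.036)
show("tiles green",top,rects(t,(45,60,50),(85,255,255),rj,10),.036)
E
```

```text
bar top px [285.7144 141.891 ] A 102.1 wh [23.1629  5.0573] XYZ [ 0.6747 -0.0393  0.08  ]
   sides mm [np.float64(16.4), np.float64(73.8)] ang [np.float64(-4.2), np.float64(-94.3)]
bar side px [216.2645 164.4926] A 61.3 wh [ 4.9123 19.3351] XYZ [ 0.6746 -0.0352  0.08  ]
   sides mm [np.float64(82.7), np.float64(21.5)] ang [np.float64(-90.8), np.float64(154.3)]
stand px [284.1848 145.2026] A 384.5 wh [31.3327 14.3865] XYZ [ 0.6753 -0.0375  0.03  ]
   sides mm [np.float64(48.5), np.float64(104.1)] ang [np.float64(-4.4), np.float64(-94.5)]
stick top px [236.3434 210.0079] A 26.7 wh [6.     5.6667] XYZ [0.4585 0.1185 0.14  ]
   sides mm [np.float64(16.9), np.float64(17.9)] ang [np.float64(-91.4), np.float64(178.8)]
stick side px [253.7613 202.2684] A 21.2 wh [4.8025 6.0422] XYZ [0.4584 0.1192 0.14  ]
   sides mm [np.float64(17.7), np.float64(19.2)] ang [np.float64(-138.5), np.float64(124.1)]
block px [219.2437 217.244 ] A 1168.8 wh [19.4592 63.7153] XYZ [0.4412 0.1811 0.04  ]
   sides mm [np.float64(207.5), np.float64(63.5)] ang [np.float64(-74.3), np.float64(-164.2)]
jig px [358.0196 20
[... 1291 characters left out ...]
] A 40.0 wh [7.2625 6.165 ] XYZ [ 0.4309 -0.2954  0.036 ]
   sides mm [np.float64(20.1), np.float64(23.4)] ang [np.float64(-15.7), np.float64(-104.7)]
tiles blue px [349.077  203.6983] A 37.6 wh [6.8665 6.1186] XYZ [ 0.4752 -0.2426  0.036 ]
   sides mm [np.float64(20.1), np.float64(22.2)] ang [np.float64(-14.0), np.float64(-103.3)]
tiles blue px [350.8854 194.5419] A 38.6 wh [7.0697 6.1685] XYZ [ 0.505  -0.2498  0.036 ]
   sides mm [np.float64(20.3), np.float64(22.9)] ang [np.float64(-15.1), np.float64(-104.4)]
tiles green px [367.8872 207.5808] A 51.5 wh [7.8637 7.4915] XYZ [ 0.461  -0.3031  0.036 ]
   sides mm [np.float64(24.5), np.float64(25.4)] ang [np.float64(-15.7), np.float64(-104.8)]
```

```bash
cat >> h.py <<'E'
from scipy.spatial.transform import Rotation as Ro
def plan(pos,yaw):
    """yaw (deg) = direction of tool y; prints turn then shift in move units"""
    from cell import ctrl
    o=ctrl.observe();R=Ro.from_rotvec(o["ee_rot"]);a=np.radians(yaw);y=np.array([np.cos(a),np.sin(a),0]);z=np.array([0,0,-1.]);x=np.cross(y,z)
    T=Ro.from_matrix(np.stack([x,y,z],1));dr=(R.inv()*T).as_rotvec(degrees=True)/8
    d=np.asarray(pos)-o["tcp_pos"];print("t",o["time_s"],"tcp",o["tcp_pos"],"F",o["force"],"w",o["grip_width"],"gf",o["grasp_force"],"\nturn",dr,"then shift",T.inv().apply(d)/.06,"q",o["q"])
E
python3 - <<'E'
from h import *
print("bar",tri((285.71,141.89),(216.26,164.49)));print("stick",tri((236.34,210.0),(253.76,202.27)));print("round",tri((358.9,205.65),(300.64,151.04)))
for z in(.03,.04):
    a,b=top.plane((350,223.05),z),top.plane((360,225.05),z);d=(b-a)/np.linalg.norm(b-a)
    yw=np.radians(-13.4);ex=np.array([np.cos(yw),np.sin(yw)]);ey=np.array([-ex[1],ex[0]]);c=np.array([.468,-.2726])
    k=((c-a[:2])@ey)/(d[:2]@ey);m=a[:2]+k*d[:2];print(z,"slot mid",m,"x off from tile",(m-c)@ex,"slot ang",np.degrees(np.arctan2(d[1],d[0])))
# slot ends: darkness along the line
t=cv2.imread("top.raw.png").astype(np.float32)
xs=np.arange(336,378,1.);ys=223.05+.2*(xs-350);g=cv2.remap(t,xs[None].astype(np.float32),ys[None].astype(np.float32),cv2.INTER_LINEAR).sum(2)[0];print(np.c_[xs,g].astype(int).tolist())
plan((.6750,-.039,.150),-4.3)
E
```

```text
bar (array([ 0.6763, -0.0392,  0.076 ]), np.float64(0.0014767596664646257))
stick (array([0.4586, 0.1186, 0.1393]), np.float64(0.0001295934492713195))
round (array([ 0.4687, -0.2735,  0.0377]), np.float64(0.0016469868537465789))
0.03 slot mid [ 0.409  -0.2586] x off from tile -0.0606048274683123 slot ang -102.73657161750442
0.04 slot mid [ 0.4085 -0.2584] x off from tile -0.06119387830193433 slot ang -102.73657161750441
[[336, 459], [337, 538], [338, 603], [339, 629], [340, 617], [341, 594], [342, 602], [343, 601], [344, 607], [345, 590], [346, 505], [347, 484], [348, 503], [349, 494], [350, 478], [351, 474], [352, 495], [353, 522], [354, 494], [355, 481], [356, 483], [357, 500], [358, 522], [359, 491], [360, 475], [361, 485], [362, 506], [363, 533], [364, 550], [365, 547], [366, 593], [367, 615], [368, 616], [369, 603], [370, 590], [371, 614], [372, 636], [373, 605], [374, 442], [375, 233], [376, 186], [377, 191]]
t 0.1 tcp [ 0.2517 -0.5715  0.222 ] F [0.2153 0.6649 0.1477] w 0.08783380767231316 gf 0.0 
turn [-0.0086 -0.0053 -7.742 ] then shift [9.3795 6.3695 1.1997] q [-1.175   0.4238  1.6306 -0.      1.0886 -0.019 ]
```

{"op": "step_arm", "data": {
  "rows": "-1 0 0 0 0 0 -0.968;-1 0 0 0 0 0 -0.968;-1 0 0 0 0 0 -0.968;-1 0 0 0 0 0 -0.968;-1 0 0 0 0 0 -0.968;-1 0 0 0 0 0 -0.968;-1 0 0 0 0 0 -0.968;-1 0 0 0 0 0 -0.968",
  "grip_force": 20
}}

```text
time_s: 1.1
tcp_pos: [0.2518, -0.5717, 0.2222]
ee_rot: [-2.297, -2.141, -0.001]
force: [-0.8, -0.3, -0.8]
grip_width: 0.0877
grasp_force: 0.0
```

{"op": "step_arm", "data": {
  "rows": "-1 0.78 0.53 0.1 0 0 0;-1 0.78 0.53 0.1 0 0 0;-1 0.78 0.53 0.1 0 0 0;-1 0.78 0.53 0.1 0 0 0;-1 0.78 0.53 0.1 0 0 0;-1 0.78 0.53 0.1 0 0 0;-1 0.78 0.53 0.1 0 0 0;-1 0.78 0.53 0.1 0 0 0;-1 0.78 0.53 0.1 0 0 0;-1 0.78 0.53 0.1 0 0 0;-1 0.78 0.53 0.1 0 0 0;-1 0.78 0.53 0.1 0 0 0"
}}

```text
time_s: 2.6
tcp_pos: [0.6751, -0.0388, 0.1501]
ee_rot: [-2.302, -2.137, 0.001]
force: [0.5, -0.1, -1.1]
grip_width: 0.0878
grasp_force: 0.0
```

```bash
python3 -c "
from h import *
plan((.6755,-.039,.052),-4.3)
print(top.plane((355.6,224.17),.035))"
```

```text
t 2.6 tcp [ 0.6751 -0.0388  0.1501] F [ 0.4608 -0.1392 -1.0864] w 0.08784147794849272 gf 0.0 
turn [-0.0048  0.0007  0.0032] then shift [-0.003   0.0069  1.6343] q [-0.075   0.5779  1.5559 -0.0001  1.0084 -0.0003]
[ 0.4082 -0.2612  0.035 ]
```

{"op": "step_arm", "data": {
  "rows": "0 0 0 0 0 0 0;0 0 0 0 0 0 0;0 0 0 0.4 0 0 0;0 0 0 0.4 0 0 0;0 0 0 0.4 0 0 0;0 0 0 0.2 0 0 0;0 0 0 0.23 0 0 0;0 0 0 0 0 0 0"
}}

```text
time_s: 3.6
tcp_pos: [0.6737, -0.0408, 0.0522]
ee_rot: [-2.303, -2.136, 0.002]
force: [-0.1, -0.5, -0.1]
grip_width: 0.044
grasp_force: 0.0
```

{"op": "step_arm", "data": {
  "rows": "1 0 0 0 0 0 0;1 0 0 0 0 0 0;1 0 0 0 0 0 0;1 0 0 0 0 0 0;1 0 0 0 0 0 0;1 0 0 0 0 0 0",
  "grip_force": 20
}}

```text
time_s: 4.35
tcp_pos: [0.6749, -0.0404, 0.0534]
ee_rot: [2.302, 2.136, 0.001]
force: [0.0, 0.6, 4.2]
grip_width: 0.0159
grasp_force: 20.0
```

```bash
python3 -c "
from h import *
plan((.6755,-.039,.052),-4.3)"
```

```text
t 4.35 tcp [ 0.6749 -0.0404  0.0534] F [0.0408 0.588  4.1846] w 0.015883539374817707 gf 19.99831348657608 
turn [ 0.0079 -0.0005  0.0023] then shift [0.0242 0.0085 0.0231] q [-0.0774  0.7022  1.5926  0.0001  0.8457 -0.0028]
```

{"op": "step_arm", "data": {
  "rows": "1 0 0 -0.1 0 0 0;1 0 0 -0.2 0 0 0;1 0 0 -0.3 0 0 0;1 0 0 -0.4 0 0 0;1 0 0 -0.4 0 0 0;1 0 0 -0.4 0 0 0;1 0 0 0 0 0 0;1 0 0 0 0 0 0",
  "grip_force": 30
}}

```text
time_s: 5.35
tcp_pos: [0.6734, -0.0404, 0.1605]
ee_rot: [-2.302, -2.136, 0.002]
force: [0.9, 0.2, -1.7]
grip_width: 0.0159
grasp_force: 30.0
```

```bash
python3 -c "
from h import *
from cell import ctrl
plan((.4085,-.2598,.165),-13.3)
for n in('top','side'): cv2.imwrite(n+'1.png',ctrl.camera(n)['image'][:,:,::-1])
t=cv2.imread('top1.png');s=cv2.imread('side1.png')
cv2.imwrite('pics/lift.png',np.hstack([cv2.resize(t[100:200,240:330],(400,444)),cv2.resize(s[110:210,160:250],(400,444))]))
"
```

```text
t 5.35 tcp [ 0.6734 -0.0404  0.1605] F [ 0.9233  0.1833 -1.6505] w 0.015910334234352376 gf 29.99781847000122 
turn [-0.011   0.0013  1.1279] then shift [-4.5747 -3.4556 -0.0755] q [-0.0775  0.5639  1.5533 -0.0001  1.0259 -0.0028]
```

View pics/lift.png

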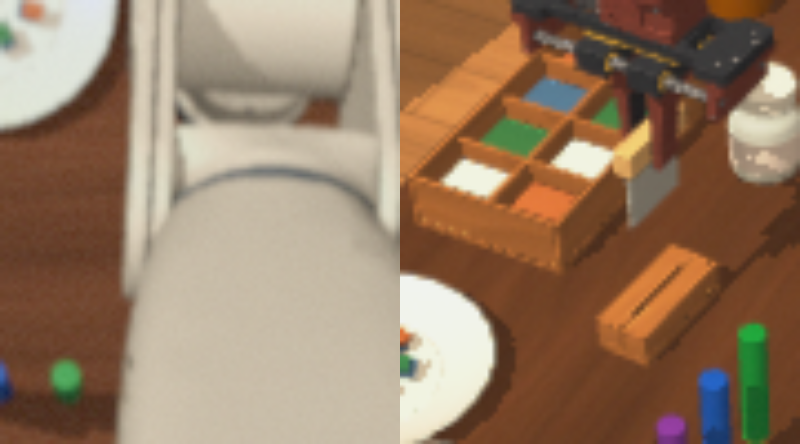

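The side crop shows the fence held upright and clear of the empty stand, with the blade's lower corners at (630,225) and (677,185). The arm hides it in the top view.

{"op": "step_arm", "data": {
  "rows": "1 0 0 0 0 0 0.564;1 0 0 0 0 0 0.564;1 -0.572 -0.432 0 0 0 0;1 -0.572 -0.432 0 0 0 0;1 -0.572 -0.432 0 0 0 0;1 -0.572 -0.432 0 0 0 0;1 -0.572 -0.432 0 0 0 0;1 -0.572 -0.432 0 0 0 0;1 -0.572 -0.432 0 0 0 0;1 -0.572 -0.432 0 0 0 0;1 0 0 0 0 0 0;1 0 0 0 0 0 0"
}}

```text
time_s: 6.95
tcp_pos: [0.4094, -0.2598, 0.1605]
ee_rot: [-2.464, -1.948, -0.0]
force: [0.4, 0.8, -0.8]
grip_width: 0.0157
grasp_force: 30.0
```

```bash
python3 -c "
from h import *
from cell import ctrl
plan((.4085,-.2598,.105),-13.3)
for n in('top','side'): cv2.imwrite(n+'2.png',ctrl.camera(n)['image'][:,:,::-1])
t=cv2.imread('top2.png');s=cv2.imread('side2.png')
cv2.imwrite('pics/hover.png',np.hstack([cv2.resize(s[100:190,265:345],(640,600)[::1],interpolation=cv2.INTER_CUBIC),cv2.resize(t[160:250,330:390],(160,240))[:240].repeat(1,0) if 0 else cv2.copyMakeBorder(cv2.resize(t[160:250,330:390],(160,240)),0,360,0,0,cv2.BORDER_CONSTANT)]))
"
```

```text
t 6.95 tcp [ 0.4094 -0.2598  0.1605] F [ 0.441   0.7711 -0.8447] w 0.015706309416422527 gf 29.99799996614456 
turn [-0.0035 -0.0032 -0.0061] then shift [-0.0041 -0.0152  0.9254] q [-0.5901  0.3104  1.9817  0.0003  0.8501 -0.3573]
```

View pics/hover.png

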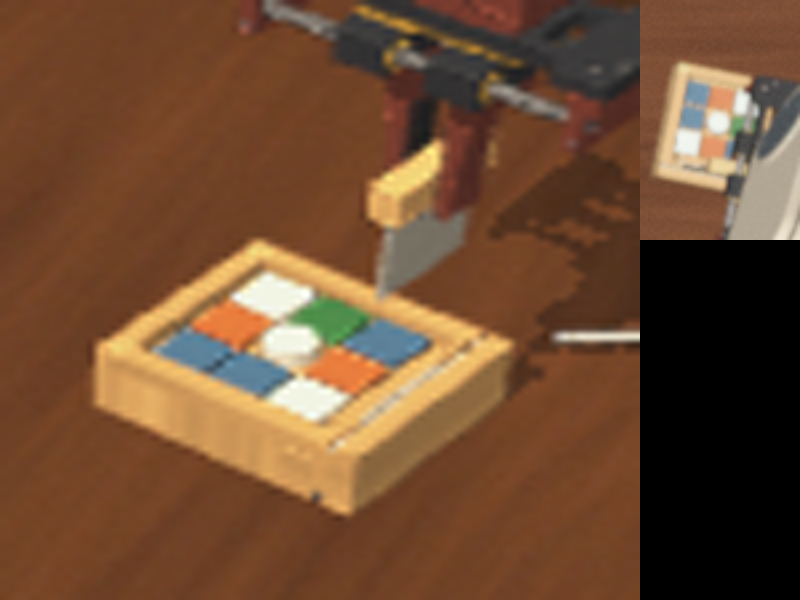

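```bash
python3 -c "
from h import *
a,b=side.plane((312.0,143.9),.116),side.plane((322.75,136.25),.116);print('blade',a,b,(a+b)/2,np.linalg.norm(a-b))
for z in(.03,.04):
  a,b=side.plane((306.4,166.3),z),side.plane((325.5,150.05),z);print('slot',a,b,(a+b)/2,np.linalg.norm(a-b))
print(side.proj((.4094,-.2598,.116)),side.plane((300.64,151.04),.041))
"
```

```text
blade [ 0.4176 -0.2336  0.116 ] [ 0.4003 -0.2888  0.116 ] [ 0.4089 -0.2612  0.116 ] 0.057850900307554805
slot [ 0.423  -0.2142  0.03  ] [ 0.3951 -0.3267  0.03  ] [ 0.409  -0.2705  0.03  ] 0.11593360978253212
slot [ 0.4193 -0.2032  0.04  ] [ 0.3917 -0.3147  0.04  ] [ 0.4055 -0.2589  0.04  ] 0.1148563854250654
[317.1428 140.237 ] [ 0.4681 -0.2693  0.041 ]
```

```bash
python3 -c "
from h import *
s=cv2.imread('side2.png')
print(cv2.cvtColor(s,cv2.COLOR_BGR2HSV)[126:147:2,310:326:2].tolist()[4])
for smax in (60,90):
  for r in rects(s,(0,0,90),(179,smax,200),(303,124,26,26),20):
    c=r[4];print(r[1],'left',c[c[:,0].argmin()],'bottom',c[c[:,1].argmax()],'right',c[c[:,0].argmax()])
    q=cv2.approxPolyDP(c.astype(np.float32).reshape(-1,1,2),1.0,True)[:,0];print(q.tolist())
"
```

```text
[[11, 169, 110], [11, 172, 111], [16, 94, 146], [22, 41, 117], [21, 44, 117], [20, 43, 118], [20, 45, 118], [11, 170, 108]]
63.22222222222222 left [312.0833 142.4167] bottom [312.0833 143.75  ] right [322.25   133.5833]
[[322.25, 131.9166717529297], [319.75, 133.25], [317.5833435058594, 131.75], [314.25, 134.5833282470703], [312.9166564941406, 134.0833282470703], [312.0833435058594, 143.75], [320.9166564941406, 136.9166717529297]]
78.125 left [311.75   140.0833] bottom [312.0833 144.25  ] right [322.75   132.5833]
[[322.4166564941406, 131.4166717529297], [319.5833435058594, 132.75], [317.75, 131.25], [312.5833435058594, 134.0833282470703], [312.0833435058594, 144.25], [322.25, 135.9166717529297]]
```

{"op": "step_arm", "data": {
  "rows": "1 0 -0.01 0.3 0 0 0;1 0 0 0.4 0 0 0;1 0 0 0.3 0 0 0;1 0 0 0.1 0 0 0;1 0 0 0 0 0 0;1 0 0 0.06 0 0 0;1 0 0 0.06 0 0 0;1 0 0 0.06 0 0 0;1 0 0 0.06 0 0 0"
}}

```text
time_s: 8.18
tcp_pos: [0.409, -0.26, 0.0804]
ee_rot: [2.464, 1.948, 0.0]
force: [-0.2, -0.2, -0.0]
grip_width: 0.0159
grasp_force: 30.0
```

```bash
python3 -c "
from h import *
plan((.4085,-.2598,.0525),-13.3)"
```

```text
t 8.175 tcp [ 0.409  -0.26    0.0804] F [-0.1581 -0.1758 -0.0212] w 0.01592087364997518 gf 29.998045563697815 
turn [ 0.0049  0.0015 -0.0023] then shift [ 0.0009 -0.009   0.4655] q [-0.5908  0.4511  2.0242  0.0001  0.6656 -0.3584]
```

{"op": "step_arm", "data": {
  "rows": "1 0 0 0.06 0 0 0;1 0 0 0.06 0 0 0;1 0 0 0.06 0 0 0"
}}

```text
time_s: 8.55
tcp_pos: [0.4091, -0.2599, 0.0695]
ee_rot: [2.463, 1.949, 0.0]
force: [0.7, 0.2, -0.8]
grip_width: 0.0164
grasp_force: 30.0
```

{"op": "step_arm", "data": {
  "rows": "1 0 0 0.06 0 0 0;1 0 0 0.06 0 0 0"
}}

```text
time_s: 8.8
tcp_pos: [0.4091, -0.2599, 0.0624]
ee_rot: [2.463, 1.949, 0.0]
force: [1.4, -0.2, 0.1]
grip_width: 0.016
grasp_force: 30.0
```

Going in freely. About 10 mm remains.

{"op": "step_arm", "data": {
  "rows": "1 0 0 0.05 0 0 0;1 0 0 0.05 0 0 0"
}}

```text
time_s: 9.05
tcp_pos: [0.4092, -0.26, 0.0564]
ee_rot: [2.463, 1.949, 0.0]
force: [3.4, -1.9, -0.8]
grip_width: 0.0155
grasp_force: 30.0
```

{"op": "step_arm", "data": {
  "rows": "1 0 0 0.04 0 0 0;1 0 0 0 0 0 0"
}}

```text
time_s: 9.3
tcp_pos: [0.4092, -0.2599, 0.0539]
ee_rot: [2.463, 1.949, 0.0]
force: [4.4, -2.0, -2.4]
grip_width: 0.0161
grasp_force: 30.0
```

{"op": "step_arm", "data": {
  "rows": "1 0 0 0.025 0 0 0;1 0 0 0 0 0 0"
}}

```text
time_s: 9.55
tcp_pos: [0.4093, -0.26, 0.0532]
ee_rot: [2.463, 1.948, 0.001]
force: [2.8, -0.1, 7.3]
grip_width: 0.0154
grasp_force: 30.0
```

{"op": "step_arm", "data": {
  "rows": "0.4 0 0 0 0 0 0;0.2 0 0 0 0 0 0;0 0 0 0 0 0 0;0 0 0 0 0 0 0;0 0 0 -0.3 0 0 0;0 0 0 -0.6 0 0 0;0 0 0 -0.8 0 0 0;0 0 0 -0.7 0 0 0"
}}

```text
time_s: 10.55
tcp_pos: [0.4086, -0.2597, 0.198]
ee_rot: [-2.464, -1.949, 0.0]
force: [0.2, 0.1, -0.5]
grip_width: 0.0436
grasp_force: 0.0
```

```bash
python3 -c "
from h import *
plan((.4586,.1186,.200),15)"
```

```text
t 10.55 tcp [ 0.4086 -0.2597  0.198 ] F [ 0.1585  0.0934 -0.5248] w 0.04362166232836501 gf 0.0 
turn [-0.0007 -0.0001 -3.5378] then shift [ 5.8737  2.4366 -0.0327] q [-0.5906  0.2508  1.9555 -0.0001  0.9354 -0.3584]
```

{"op": "step_arm", "data": {
  "rows": "0 0 0 0 0 0 -0.884;0 0 0 0 0 0 -0.884;0 0 0 0 0 0 -0.884;0 0 0 0 0 0 -0.884;0 0.734 0.305 0 0 0 0;0 0.734 0.305 0 0 0 0;0 0.734 0.305 0 0 0 0;0 0.734 0.305 0 0 0 0;0 0.734 0.305 0 0 0 0;0 0.734 0.305 0 0 0 0;0 0.734 0.305 0 0 0 0;0 0.734 0.305 0 0 0 0"
}}

```text
time_s: 12.05
tcp_pos: [0.4589, 0.12, 0.1966]
ee_rot: [-1.913, -2.492, 0.0]
force: [0.3, 0.3, 0.2]
grip_width: 0.0444
grasp_force: 0.0
```

```bash
python3 -c "
from h import *
from cell import ctrl
plan((.4586,.1186,.096),15)
for n in('top','side'): cv2.imwrite(n+'3.png',ctrl.camera(n)['image'][:,:,::-1])
t=cv2.imread('top3.png');s=cv2.imread('side3.png')
cv2.imwrite('pics/fence_in.png',np.hstack([cv2.resize(t[175:240,325:390],(400,400),interpolation=cv2.INTER_CUBIC),cv2.resize(s[120:190,265:335],(400,400),interpolation=cv2.INTER_CUBIC)]))
b=rects(t,(15,40,225),(30,105,255),(335,212,45,28))
for r in b: print(r[0],r[1],r[3],top.plane(r[0],.08))
for r in rects(t,(0,0,225),(179,25,255),(330,178,58,50),25): print('white',r[0],r[1],top.plane(r[0],.041))
"
```

```text
t 12.05 tcp [0.4589 0.12   0.1966] F [0.3355 0.3132 0.2405] w 0.044350481939019894 gf 0.0 
turn [-0.0013  0.0006 -0.0014] then shift [-0.0208 -0.0114  1.6761] q [ 0.2307  0.2389  1.9765 -0.0001  0.9264 -0.0308]
[351.6892 221.2603] 49.97222222222222 [15.4375  6.4931] [ 0.4174 -0.2379  0.08  ]
[373.6718 217.5391] 33.68055555555556 [ 3.1314 12.8521] [ 0.4274 -0.307   0.08  ]
[340.7197 219.3976] 51.19444444444444 [15.9314  8.7903] [ 0.424 -0.204  0.08 ]
white [347.448  212.8797] 64.33333333333333 [ 0.4452 -0.2349  0.041 ]
white [358.9231 205.482 ] 41.625 [ 0.4683 -0.273   0.041 ]
white [369.6475 198.2154] 63.333333333333336 [ 0.4911 -0.3087  0.041 ]
```

View pics/fence_in.png

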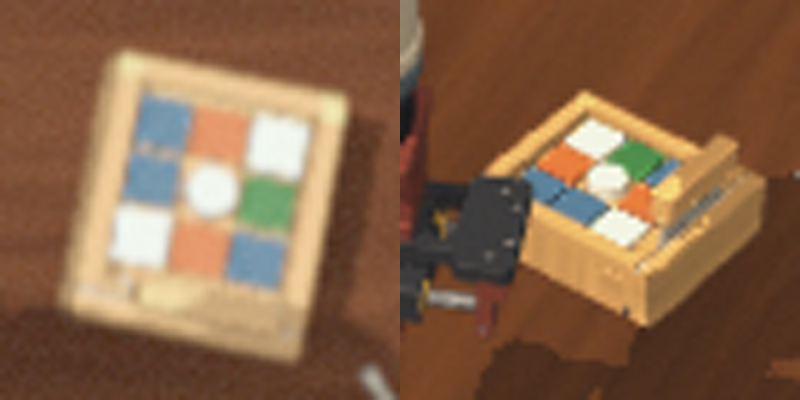

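The fence is in the slot with its bar low over the near rim (side crop (700,185)). The seated TCP height of 53 mm matches the height it had in the stand, so it is fully down. Now the stick.

{"op": "step_arm", "data": {
  "rows": "0 -0.02 -0.011 0.35 0 0 0;0 0 0 0.35 0 0 0;0 0 0 0.35 0 0 0;0 0 0 0.35 0 0 0;0 0 0 0.276 0 0 0;0 0 0 0 0 0 0;0.5 0 0 0 0 0 0;1 0 0 0 0 0 0;1 0 0 0 0 0 0;1 0 0 0 0 0 0;1 0 0 0 0 0 0;1 0 0 0 0 0 0",
  "grip_force": 30
}}

```text
time_s: 13.65
tcp_pos: [0.4592, 0.1172, 0.0966]
ee_rot: [1.912, 2.492, 0.001]
force: [-1.0, 0.4, 5.8]
grip_width: 0.0196
grasp_force: 30.0
```

```bash
python3 -c "
from h import *
plan((.4586,.1186,.2),15)"
```

```text
t 13.65 tcp [0.4592 0.1172 0.0966] F [-0.9877  0.3571  5.8381] w 0.01956733827833863 gf 30.00167280435562 
turn [ 0.0067  0.0009 -0.0009] then shift [ 0.0255 -0.0037 -1.7233] q [ 0.2248  0.4088  2.041  -0.0001  0.6909 -0.0368]
```

{"op": "step_arm", "data": {
  "rows": "1 0 0 -0.1 0 0 0;1 0 0 -0.2 0 0 0;1 0 0 -0.4 0 0 0;1 0 0 -0.5 0 0 0;1 0 0 -0.5 0 0 0;1 0 0 -0.05 0 0 0;1 0 0 0 0 0 0"
}}

```text
time_s: 14.52
tcp_pos: [0.4585, 0.117, 0.2009]
ee_rot: [1.913, 2.492, 0.0]
force: [0.4, -0.2, -0.7]
grip_width: 0.0199
grasp_force: 30.0
```

```bash
python3 -c "
from h import *
from cell import ctrl
plan((.4688,-.2741,.2),15)
for n in('top','side'): cv2.imwrite(n+'4.png',ctrl.camera(n)['image'][:,:,::-1])
s=cv2.imread('side4.png')
cv2.imwrite('pics/stick.png',cv2.resize(s[150:250,210:310],(600,600),interpolation=cv2.INTER_CUBIC))
"
```

```text
t 14.525 tcp [0.4585 0.117  0.2009] F [ 0.3567 -0.1733 -0.7024] w 0.01985755518436911 gf 29.999837279319763 
turn [ 0.0002  0.     -0.0018] then shift [-6.3414 -1.5214  0.0142] q [ 0.2248  0.2306  1.9754  0.      0.9356 -0.0368]
```

View pics/stick.png

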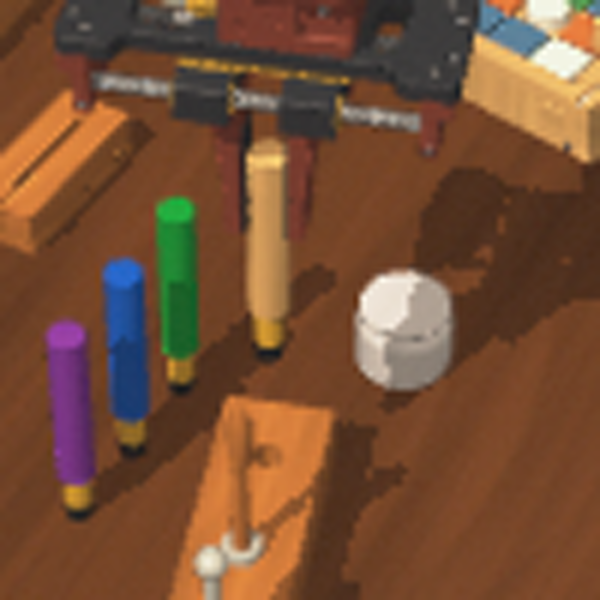

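The wooden stick hangs upright in the fingers, foot end at (268,352) in the crop, with the other tools undisturbed. Moving over the tile.

{"op": "step_arm", "data": {
  "rows": "1 -0.528 -0.127 0 0 0 0;1 -0.528 -0.127 0 0 0 0;1 -0.528 -0.127 0 0 0 0;1 -0.528 -0.127 0 0 0 0;1 -0.528 -0.127 0 0 0 0;1 -0.528 -0.127 0 0 0 0;1 -0.528 -0.127 0 0 0 0;1 -0.528 -0.127 0 0 0 0;1 -0.528 -0.127 0 0 0 0;1 -0.528 -0.127 0 0 0 0;1 -0.528 -0.127 0 0 0 0;1 -0.528 -0.127 0 0 0 0"
}}

```text
time_s: 16.12
tcp_pos: [0.468, -0.2745, 0.1995]
ee_rot: [-1.911, -2.49, 0.0]
force: [0.2, 0.4, -0.5]
grip_width: 0.0196
grasp_force: 30.0
```

{"op": "step_arm", "data": {
  "rows": "1 0 0 0.4 0 0 0;1 0 0 0.4 0 0 0;1 0 0 0.1 0 0 0;1 0 0 0 0 0 0"
}}

```text
time_s: 16.62
tcp_pos: [0.4684, -0.2735, 0.1463]
ee_rot: [-1.912, -2.491, 0.0]
force: [-0.1, -0.3, -0.6]
grip_width: 0.0195
grasp_force: 30.0
```

```bash
python3 -c "
from h import *
from cell import ctrl
plan((.4688,-.2741,.127),15)
s=ctrl.camera('side')['image'][:,:,::-1];cv2.imwrite('side5.png',s)
cv2.imwrite('pics/over.png',cv2.resize(s[90:190,265:345],(480,600),interpolation=cv2.INTER_CUBIC))
"
```

```text
t 16.625 tcp [ 0.4684 -0.2735  0.1463] F [-0.0548 -0.2532 -0.61  ] w 0.019477437006126138 gf 29.99990701675415 
turn [-0.0088 -0.0094 -0.0012] then shift [-0.0116  0.0034  0.3221] q [-0.5504  0.4085  1.8671  0.      0.8678 -0.812 ]
```

View pics/over.png

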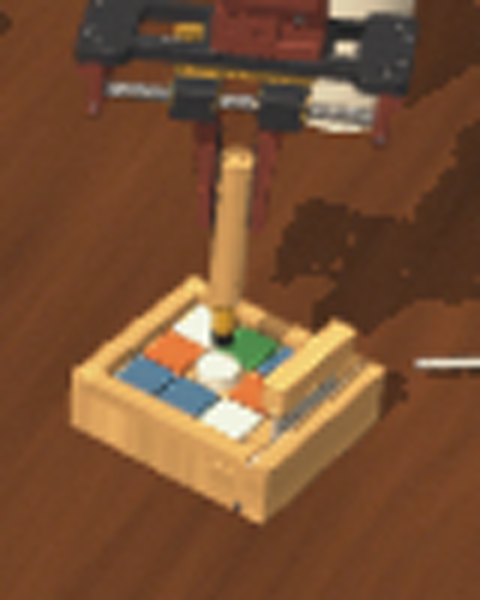

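```bash
python3 -c "
from h import *
x,y,z=.4678,-.2721,.0597
print('foot',side.proj((x,y,z)),'top',side.proj((x,y,z+.13)),'tile',side.proj((.4683,-.2728,.041)))
s=cv2.imread('side5.png');h=cv2.cvtColor(s,cv2.COLOR_BGR2HSV)
m=cv2.inRange(h,np.array((13,80,120)),np.array((28,200,255)))
for r in range(114,148,3):
  c=np.flatnonzero(m[r,296:312])+296;print(r,c.min() if len(c) else 0,c.max() if len(c) else 0,h[r,298:308,2].tolist())
print('plane foot',side.plane((301.5,145.7),z))
"
```

```text
foot [301.3762 146.4578] top [304.0016 115.7262] tile [300.9672 150.4529]
114 303 305 [104, 116, 114, 52, 112, 142, 148, 137, 117, 88]
117 302 306 [116, 118, 100, 92, 219, 238, 235, 238, 230, 121]
120 301 306 [122, 117, 87, 134, 205, 213, 194, 185, 137, 104]
123 301 305 [118, 118, 71, 144, 200, 205, 191, 179, 117, 116]
126 301 305 [117, 118, 69, 187, 206, 203, 189, 166, 100, 114]
129 300 306 [109, 110, 128, 200, 208, 200, 186, 164, 124, 116]
132 300 305 [111, 109, 165, 207, 208, 196, 180, 156, 122, 121]
135 297 305 [115, 113, 196, 212, 209, 191, 173, 141, 122, 116]
138 296 305 [237, 220, 202, 210, 205, 186, 164, 128, 115, 111]
141 296 309 [242, 224, 188, 158, 168, 150, 206, 234, 237, 224]
144 300 311 [244, 244, 208, 205, 192, 155, 112, 144, 157, 169]
147 298 298 [230, 237, 155, 72, 54, 87, 137, 141, 140, 140]
plane foot [ 0.469  -0.2762  0.0597]
```

The stick's image, foot (301.5,146.2) and top (303.8,115.8), matches the projection of an upright stick over the tile to within half a pixel. Descending.

{"op": "step_arm", "data": {
  "rows": "1 0 0 0.1 0 0 0;1 0 0 0.1 0 0 0;1 0 0 0.05 0 0 0;1 0 0 0 0 0 0;1 0 0 0 0 0 0"
}}

```text
time_s: 17.3
tcp_pos: [0.4688, -0.2738, 0.1321]
ee_rot: [1.913, 2.492, 0.0]
force: [0.3, -0.0, -0.4]
grip_width: 0.0193
grasp_force: 30.0
```

{"op": "step_arm", "data": {
  "rows": "1 0 0 0.04 0 0 0;1 0 0 0.03 0 0 0;1 0 0 0 0 0 0;1 0 0 0 0 0 0"
}}

```text
time_s: 17.8
tcp_pos: [0.4688, -0.2738, 0.1278]
ee_rot: [1.913, 2.492, -0.0]
force: [0.5, -0.3, -0.1]
grip_width: 0.0198
grasp_force: 30.0
```

{"op": "step_arm", "data": {
  "rows": "1 0 0 0.033 0 0 0;1 0 0 0 0 0 0;1 0 0 0 0 0 0"
}}

```text
time_s: 18.18
tcp_pos: [0.4689, -0.2738, 0.1259]
ee_rot: [1.913, 2.492, 0.0]
force: [0.3, 0.6, 0.9]
grip_width: 0.0198
grasp_force: 30.0
```

{"op": "step_arm", "data": {
  "rows": "1 0 0 0.017 0 0 0;1 0 0 0 0 0 0;1 0 0 0 0 0 0"
}}

```text
time_s: 18.55
tcp_pos: [0.4689, -0.2739, 0.1249]
ee_rot: [1.913, 2.492, 0.0]
force: [0.6, 0.7, 2.0]
grip_width: 0.0194
grasp_force: 30.0
```

{"op": "step_arm", "data": {
  "rows": "1 0 0 0.033 0 0 0;1 0 0 0 0 0 0;1 0 0 0 0 0 0"
}}

```text
time_s: 18.92
tcp_pos: [0.4689, -0.2739, 0.123]
ee_rot: [1.913, 2.492, 0.0]
force: [-0.2, 0.5, 3.8]
grip_width: 0.0196
grasp_force: 30.0
```

```bash
python3 -c "
from h import *
plan((.4689,-.2739,.122),15)"
```

```text
t 18.925 tcp [ 0.4689 -0.2739  0.123 ] F [-0.2493  0.4657  3.7766] w 0.01957258982152154 gf 30.000596344470978 
turn [ 0.0016  0.0019 -0.0024] then shift [-0.0005 -0.      0.0162] q [-0.5505  0.4443  1.8797 -0.      0.8172 -0.812 ]
```

{"op": "step_arm", "data": {
  "rows": "1 0 0 0.012 0 0 0;1 0 0 0 0 0 0;1 0 0 0 0 0 0"
}}

```text
time_s: 19.3
tcp_pos: [0.4689, -0.2739, 0.1222]
ee_rot: [1.913, 2.492, 0.0]
force: [0.5, -0.3, 4.5]
grip_width: 0.0194
grasp_force: 30.0
```

```bash
python3 -c "
from h import *
from cell import ctrl
f=[]
for i in range(6):
  s=ctrl.camera('side')['image'][:,:,::-1];f.append(ctrl.observe()['force'])
print(np.mean(f,0));plan((.4689,-.2739,.122),15)
t=ctrl.camera('top')['image'][:,:,::-1]
cv2.imwrite('pics/press.png',np.hstack([cv2.resize(s[105:185,265:345],(400,400),interpolation=cv2.INTER_CUBIC),cv2.resize(t[175:240,325:390],(400,400),interpolation=cv2.INTER_CUBIC)]))
"
```

```text
[0.4621 0.1846 4.5015]
t 19.6 tcp [ 0.4689 -0.2738  0.1222] F [1.2544 0.4847 4.3138] w 0.019374612123516058 gf 30.00075727701187 
turn [ 0.0014  0.0012 -0.0024] then shift [-0.0013  0.0003  0.0031] q [-0.5505  0.4456  1.8801  0.      0.8157 -0.812 ]
```

View pics/press.png

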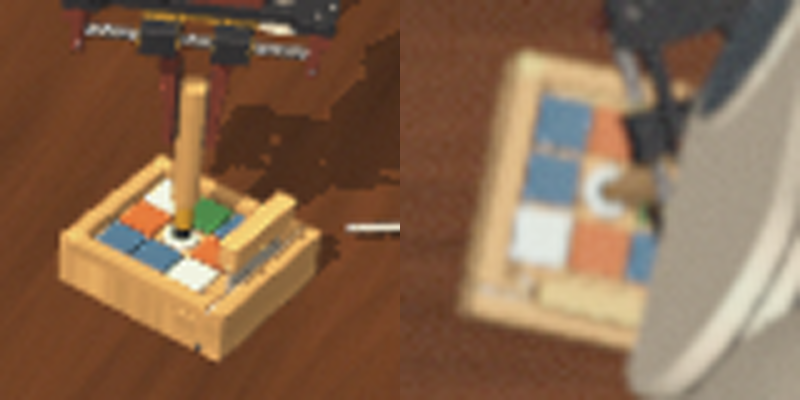

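The foot is centred on the round tile (side crop (183,233)) with the white ring of tile showing around it, the stick is upright and the fence is still seated. The mean reading is 4.5 N, plus about 0.5 N for the stick's weight, which makes about 5 N or 5 mm, so the tile is flush.

```bash
python3 -c "
from cell import ctrl
print(ctrl.sign_off())"
```

```text
the job is handed in; nothing more can be done
None
```

The job is handed in: the fence is fully seated in the jig's slot and released, and the arm is still holding the stick upright on the round tile, pressing at about 5 N, which by the spring rate puts the tile about flush; the verdict was not shown.

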